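Set the sesame-oil filling valve two turns open and keep hold of it

TASK

Get the oil filling station ready: take the upright handle on the valve wheel, turn the wheel clockwise (seen from above) until it is fully closed against its stop, then back it off anticlockwise by exactly two full turns from the stop. Finish still holding the handle between the fingers with the wheel at rest there: do not let go at the end. Do not shift or knock over the jug under the spout, the two bottles or the tin.

Things in the scene. Friction and masses are not known exactly. Their poses are not given: they have to be found in the camera images.
- valve (a joint): How far the wheel is open, rad: 0 = closed, hard on its stop; grows anticlockwise seen from above; two turns = 12.57; far stop at 18. Starts 0.4 to 1.2 turns open. Turns with slight friction (about 2 N at the handle) and stays where left. A dark steel ring wheel, 132 mm across, 12 mm thick, three spokes, lying level on a vertical brass stem.
- handle_grip (a point): Centre, half-way up, of the white plastic handle upright on the wheel's rim: round post 18 mm thick, 53 mm tall, underside 4 mm above the rim. It spins freely on its own axis, so the gripper may keep its yaw while carrying it round (the point's rotation means nothing). Closed, and after each full turn, it stands on the spout side, straight away from the tank.
- wheel_centre (a point): Fixed point on the wheel's vertical axis at mid-height of its rim, 160 mm above the table. The handle runs round it in a level circle of 60 mm radius, its centre 37 mm higher. The hub nut rises only 12 mm above this point. Own axes: z up, +y towards the tank, -y towards the spout.
- spout (a point): Open lower end of the curved steel spout, 77 mm above the table, 120 mm out from the wheel's axis. The tank is a round metal drum, 163 mm across, on the opposite side, its axis 215 mm from the wheel's axis, 194 mm tall with a small knob to 212 mm; the station is fixed to the counter.
- jug: Small open steel jug, 72 mm across and 65 mm tall, standing loose under the spout; origin at the centre of its underside. To be left alone.
- bottle_a: Amber oil bottle, 58 mm across and 190 mm tall, standing loose on the counter; origin at the centre of its underside. To be left alone.
- bottle_b: A second bottle like bottle_a. To be left alone.
- tin: Short closed steel tin, 68 mm across and 90 mm tall, standing loose beyond the tank; origin at the centre of its underside. To be left alone.

How it is judged (in metres and radians):
On the way, in this order (a step that is already met when the one before it is completed fails the run):
1. the valve is fully closed, on its stop (value of joint valve below 0.06 rad), for 0.2 s.
2. the wheel is backed off to two turns open (value of joint valve between 12.366 and 12.766 rad), for 0.2 s.
At the end, for the whole second after the job is handed in: Once closed onto its stop (within 0.06 rad), the wheel stands two turns open within 0.2 rad, at rest (under 0.1 rad/s), the handle held between the fingers (force over 1.5 N, grasp point within 16 mm of its axis and 40 mm of its centre) (all of step 2 and velocity of joint valve between -0.1 and 0.1 rad/s and contact force between the fingers and handle above 1.5 N and horizontal distance between the grasp point and handle_grip below 0.016 m and distance between the grasp point and handle_grip below 0.04 m); the arm keeps its last pose, push and grip.
It fails at once if the jug is shifted more than 25 mm or knocked over (distance of jug from where it was at the start of the episode above 0.025 m or angle between jug's own z axis and vertical above 0.3 rad).
It fails at once if a bottle is shifted more than 25 mm or knocked over (distance of any of bottle_a, bottle_b from where it was at the start of the episode above 0.025 m or angle between any of bottle_a, bottle_b's own z axis and vertical above 0.3 rad).
It fails at once if the tin is shifted more than 25 mm or knocked over (distance of tin from where it was at the start of the episode above 0.025 m or angle between tin's own z axis and vertical above 0.3 rad).
It also fails if it takes over 72 s, if anything falls off the work surface, if the arm or the gripper's body presses on something with over 40 N, if the wrist force passes 120 N, or if a joint passes its speed limit or range.

ROBOT

A 7-joint arm with a two-finger parallel gripper is mounted at the origin on the work surface. World frame = base frame: x ahead of the robot, y to its left, z up, the work surface at z = 0. Lengths are in m, angles in degrees, forces in N, time in s.
With the tool pointing down it reaches from about 0.425 to 0.875 m from the base axis. Payload 4.7 kg.
Tool frame: the origin (TCP) lies on the centre line of the jaws, within the pads' length; the fingertips stand env.nose_length ahead of it and the grasp point (between the pads) lies 8 mm behind it (env.nose_length is the distance from the TCP to the fingertips, in m); y points along the fingers, z is the direction in which the jaws open and shut, and the axes are right-handed (so a half turn about y gives the same grasp; the last joint's range is limited). The gripper opens to 87 mm and grips with 3 to 60 N. Pads are 19 mm wide; open, the fingers measure 117 mm over their backs; the gripper's body (75 mm by 190 mm) begins 51 mm behind the grasp point.
Start: joints at [76.897, 18.392, -4.016, 83.108, 1.295, 78.541, -3.26], TCP at [0.156, -0.631, 0.234] pointing down, gripper open.
Joint ranges: [-163.93, 163.93], [-17.29, 119.83], [-79.2, 71.16], [3.27, 140.29], [-89.18, 269.18], [5.43, 117.66], [-154.24, 154.24]. Speed limits (degrees/s): [147.25, 147.25, 180, 180, 180, 180, 180].

INTERFACE

Orientations are given as [roll, pitch, yaw] about the fixed x, y, z axes, in that order (R = Rz(yaw) Ry(pitch) Rx(roll)).
In Python, from cell import env, read_camera, camera_info, job, models gives the robot as it stands.
- The arm moves only by the tool move_arm, never from a script. Its argument "moves" is a list of rows, each a list of 6 numbers: the shift along the tool's x, y, z in mm, then the turn, a rotation vector about the tool's x, y, z in degrees. In form: [[x, y, z, ax, ay, az], ...]. A call has 1 to 20 rows; each row is the pose to reach, as a shift and turn from the pose commanded when the call began, along the tool's axes at that moment; what a row does not reach only later rows make up. A row lasts 1/12 s, in which the tool goes at most 41.7 mm and 7.16 degrees, less where a joint would pass 70% of its speed; a pose out of reach is approached as far as the arm can. A call with a gripper value outside its range is refused whole. "claw" is the finger opening in mm, from 0 to 87, set as the call begins (left out, the last holds). The fingers move at their own pace and stop on an object; "newtons" is the grip in N (left out, the last holds). Time passes only in rows, so rows that repeat a pose let the fingers close. It gives the time, the measured TCP pose, the force and the opening at its end, in the units of the state.
- env.get_obs(): the state, without advancing time (a new reading comes with each control period).
- read_camera(name): name is "scene" or "side" or "wrist"; returns (picture, depth): 480x640x3 uint8, red, green, blue; 480x640 float32, m along the optical axis (not along the pixel's ray), 0 where there is no reading.
- camera_info(name): a dict with "fx", "fy", "cx", "cy" (pixels), "distortion" ([k1, k2, p1, p2, k3] as OpenCV has them; the pictures are not rectified), "R" (3x3) and "t" (3): a world point X has camera coordinates R X + t. Camera axes: x right, y down, z forward; pixel columns grow to the right and rows downward; lengths in m; the calibration is good to about 2 mm. A picture is of the moment at which its call begins: read the wrist's pose just before it. camera_info takes no time and is no camera call; for the wrist camera it gives the pose at the moment of the call.
- job.sign_off(): hands the job in, once; it reports no verdict.
Trained networks look in the newest picture that a camera, given by its name, has taken for a name from the list of things; names that differ only in an ending like _2 or _b are one class to them, and where a whole thing is asked for, a point or a joint stands for the part that bears it (a point fixed in the world has none). Each returns a list of dicts, best first, with "score" (0 to 1); they miss things now and then, are a little off and sometimes report something else, mostly with a low value. They report only what shows in the picture. A call takes as long as a camera call.
- models.spot_in(target, camera): "point" ([x, y, z] in m, in world coordinates, good to about 4 mm: the middle of the surface that is visible of it).
- models.cut_out(target, camera): "mask" (480x640 bool, what is visible of it).
The state is a dict: "time_s": time; "qpos": joint angles; "joint_velocities": joint speeds; "effort": joint torques, N m; "tool_pos": TCP position; "tool_rot": TCP orientation; "force": force on the tool from outside, world axes, zero at the start; "wrist_torque": the same for the moment, N m; "grip_width": finger opening in m.
Only numpy, scipy, OpenCV 4.12 (cv2) and the standard library are available. Lean on these libraries where they do the work, as an engineer would, in place of code of your own. Each camera call takes 0.05 s, during which the arm holds its last target.

## Working session

There is one attempt and no reset: what is moved stays moved. The work goes in short steps, Python scripts to look and compute and a tool call to move; the robot and the scene stay as the last step left them, time stands still between calls to the robot, and variables do not carry over. Pictures are saved under pics/ and viewed, and the job is handed in when it is done.

Besides the shell and the picture viewer there is one more tool, called by a JSON object that holds its "name" and its "arguments", one argument or row to a line. move_arm: Moves the arm, as the interface text tells. Its arguments: {"type":"object","properties":{"moves":{"type":"array","items":{"type":"array","items":{"type":"number"}}},"claw":{"type":"number"},"newtons":{"type":"number"}},"required":["moves"]}

```bash
ls; mkdir -p pics
python3 - <<'E'
from cell import env, read_camera, camera_info, job, models
import cv2, numpy as np
o=env.get_obs(); print(o, env.nose_length)
for c in ["scene","side","wrist"]:
    p,d=read_camera(c); cv2.imwrite(f"pics/{c}0.png",p[:,:,::-1])
    i=camera_info(c); print(c,i['fx'],np.round(i['R'],3).tolist(),np.round(i['t'],3))
    if c!="wrist":
        for n in ["valve","handle_grip","wheel_centre","spout","jug","bottle_a","tin"]:
            try: print(n,[(np.round(r['point'],3).tolist(),round(r['score'],2)) for r in models.spot_in(n,c)][:3])
            except Exception as e: print(n,e)
print(env.get_obs()['time_s'])
E
```

```text
pics
{'time_s': 0.0, 'qpos': array([76.89819868, 18.43946145, -4.01616819, 83.1753174 ,  1.29509375,
       78.54013425, -3.26096015]), 'joint_velocities': array([-0.15025895, -0.06274855,  0.10210054,  0.02239234,  0.00047307,
       -0.00498639, -0.07325035]), 'effort': array([-8.37626408e-05, -4.91288245e+01, -4.03518649e-01, -3.12537754e+01,
       -6.35458692e-02,  4.36235487e-02,  1.78831206e-04]), 'tool_pos': array([ 0.15608429, -0.63043236,  0.23245338]), 'tool_rot': array([-9.01096617e+01, -5.63438675e-03, -1.66088772e+02]), 'force': array([ 0.44451583,  0.86270734, -0.11743623]), 'wrist_torque': array([-0.00165382,  0.02001115, -0.05231983]), 'grip_width': 0.08690582570584186} 0.011
scene 516.9902940126696 [[-0.17, 0.985, 0.005], [0.531, 0.096, -0.842], [-0.83, -0.141, -0.54]] [ 0.068 -0.166  1.936]
valve [([0.468, -0.392, 0.09], 0.61), ([0.598, -0.096, 0.161], 0.56)]
handle_grip [([0.533, -0.089, 0.202], 0.61)]
wheel_centre [([0.676, 0.083, 0.138], 0.6)]
spout [([0.677, 0.082, 0.14], 0.66)]
jug [([0.581, -0.217, 0.046], 0.95)]
bottle_a [([0.669, -0.402, 0.109], 0.88), ([0.468, -0.393, 0.089], 0.6)]
tin [([0.655, 0.461, 0.064], 0.89), ([0.677, 0.082, 0.14], 0.56), ([0.471, -0.392, 0.092], 0.25)]
side 499.03350162140623 [[-0.866, -0.499, 0.015], [-0.352, 0.589, -0.728], [0.355, -0.636, -0.686]] [0.486 0.289 1.304]
valve [([0.59, -0.089, 0.166], 0.66)]
handle_grip [([0.527, -0.089, 0.2], 0.55)]
wheel_centre [([0.602, 0.119, 0.162], 0.68), ([0.559, -0.2, 0.035], 0.46)]
spout []
jug [([0.558, -0.201, 0.038], 0.7)]
bottle_a [([0.445, -0.382, 0.096], 0.91), ([0.645, -0.391, 0.092], 0.65)]
tin [([0.615, 0.473, 0.078], 0.83)]
wrist 401.60659790672105 [[0.241, -0.97, -0.0], [-0.932, -0.232, 0.279], [-0.271, -0.067, -0.96]] [-0.65  -0.036  0.391]
0.85
```

View pics/scene0.png

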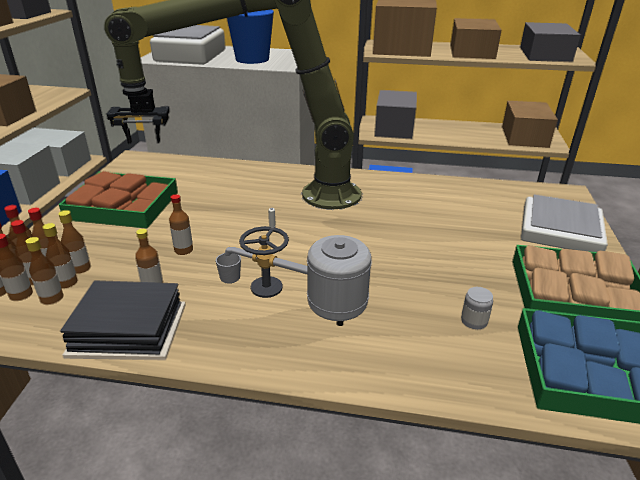

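View pics/side0.png

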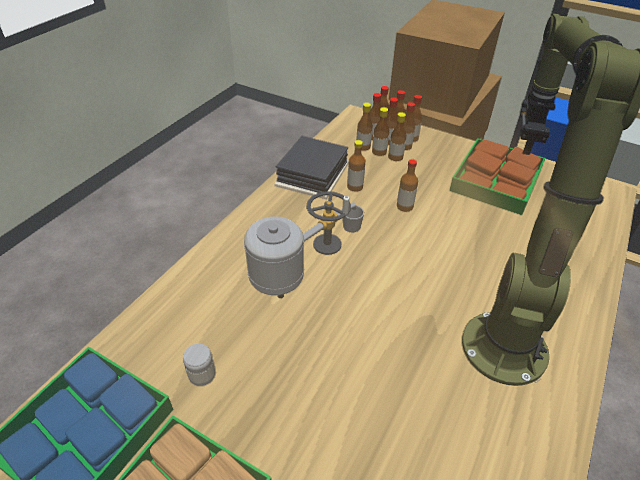

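View pics/wrist0.png

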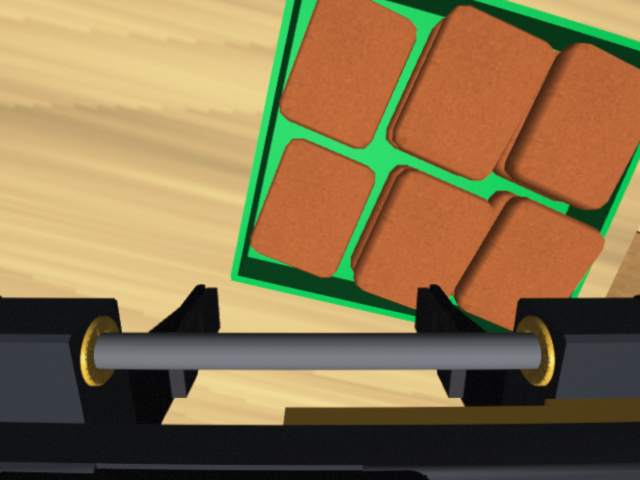

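The scene shows the wheel at about (264,240) and its handle at (271,218), on the robot side. The tank is at (339,275), the jug at (229,267) and the bottles at (149,262) and (180,225). Next I'll fit the geometry from depth.

```bash
cat > h.py <<'E'
from cell import env, read_camera, camera_info, job, models
import cv2, numpy as np
from scipy.optimize import least_squares
def cloud(c):
    p,d=read_camera(c); i=camera_info(c)
    K=np.array([[i['fx'],0,i['cx']],[0,i['fy'],i['cy']],[0,0,1]])
    v,u=np.mgrid[0:480,0:640]
    n=cv2.undistortPoints(np.stack([u,v],-1).reshape(-1,1,2).astype(float),K,np.array(i['distortion'])).reshape(480,640,2)
    P=np.dstack([n*d[...,None],d])
    X=(P-np.array(i['t']))@np.array(i['R'])
    X[d<=0]=np.nan
    return p,X
def fit(x,r=None):
    x0=np.r_[x.mean(0),0.06]
    f=lambda q: np.hypot(x[:,0]-q[0],x[:,1]-q[1])-(q[2] if r is None else r)
    s=least_squares(f,x0,loss='soft_l1',f_scale=0.003); return s.x,np.std(f(s.x))
E
python3 - <<'E'
from h import *
for c in ["scene","side"]:
    p,X=cloud(c); x,y,z=X[...,0],X[...,1],X[...,2]
    roi=(np.abs(x-0.595)<.12)&(np.abs(y+.09)<.1)
    m=roi&(z>.150)&(z<.172)&(np.hypot(x-.595,y+.09)<.1)
    q=X[m]; 
    s,e=fit(q[:,:2]); rr=np.hypot(q[:,0]-s[0],q[:,1]-s[1]); k=(rr>.045)&(rr<.08)
    s,e=fit(q[k][:,:2]); rr=np.hypot(q[:,0]-s[0],q[:,1]-s[1]); k=(rr>.05)&(rr<.075)
    s,e=fit(q[k][:,:2]); 
    print(c,"wheel",s,e,k.sum(),np.median(q[k][:,2]))
    h=roi&(z>.180)&(z<.235); q=X[h]; print("handle",q.mean(0),q.min(0),q.max(0),h.sum()); s2,e=fit(q[:,:2],.009); print(s2[:2],e, np.hypot(*(s2[:2]-s[:2])))
    t=(np.abs(x-.63)<.12)&(np.abs(y-.1)<.13)&(z>.08)&(z<.17)&(y>.0); 
    s3,e=fit(X[t][:,:2],.0815); print("tank",s3[:2],e,t.sum(),np.hypot(*(s3[:2]-s[:2])))
    v=s[:2]-s3[:2]; print("spout dir",np.degrees(np.arctan2(v[1],v[0])),"handle", np.degrees(np.arctan2(*(s2[:2]-s[:2])[::-1])))
    for n,cx,cy,r in [("jug",.575,-.21,.036),("ba",.455,-.39,.029),("bb",.655,-.395,.029)]:
        m=(np.abs(x-cx)<.05)&(np.abs(y-cy)<.05)&(z>.01)&(z<(.06 if n=="jug" else .1)); s4,e=fit(X[m][:,:2],r); print(n,s4[:2],e,m.sum())
E
```

```text
scene wheel [ 0.59449239 -0.09960243  0.0592233 ] 0.0032298979118433454 510 0.16363002194412632
handle [ 0.53686016 -0.09104059  0.20455146] [ 0.52484123 -0.10191768  0.18037229] [ 0.54642987 -0.08348301  0.22669219] 105
[ 0.5311364  -0.09292557] 0.002212142851230014 0.06370683599949874
tank [0.64194561 0.10644972] 0.0035061696361252262 1878 0.21144573479632459
spout dir -102.96893434898436 handle 173.98400379368994
jug [ 0.56107801 -0.215882  ] 0.0031178504860016856 473
ba [ 0.45181568 -0.40107527] 0.0026287788257564745 492
bb [ 0.64994458 -0.41138229] 0.0021472427837362505 435
side wheel [ 0.58720129 -0.09934763  0.05977288] 0.0035984932784068595 377 0.1645982418390409
handle [ 0.52804479 -0.08865057  0.20530687] [ 0.52054574 -0.09778964  0.18005558] [ 0.54044049 -0.08164681  0.22867662] 87
[ 0.53083229 -0.09448076] 0.002328609785149952 0.05657871289618586
tank [0.64517514 0.10408234] 0.002842952225573583 1313 0.21152947893861346
spout dir -105.90659247124124 handle 175.06534613086527
jug [ 0.56640096 -0.2166505 ] 0.003921046755587096 303
ba [ 0.45203536 -0.40313927] 0.0025085366226437933 364
bb [ 0.64962679 -0.41353051] 0.002669609768764725 343
```

Both cameras agree. The wheel axis is near (0.591,-0.0995), the handle near (0.531,-0.094), and the spout direction is about -104.5°. That makes the wheel about 279° (4.9 rad) open. I'll go above the handle at yaw -90, so the jaws open along world x.

{"name": "move_arm", "arguments": {
  "moves": [
    [0,-46,0,0,0,0],
    [-493,-46,-431,0,-76.1,0],
    [-493,-46,-431,0,-76.1,0],
    [-493,-46,-431,0,-76.1,0],
    [-493,-46,-431,0,-76.1,0],
    [-493,-46,-431,0,-76.1,0],
    [-493,-46,-431,0,-76.1,0],
    [-493,-46,-431,0,-76.1,0],
    [-493,-46,-431,0,-76.1,0],
    [-493,-46,-431,0,-76.1,0],
    [-493,-46,-431,0,-76.1,0],
    [-493,-46,-431,0,-76.1,0],
    [-493,-46,-431,0,-76.1,0],
    [-493,-46,-431,0,-76.1,0],
    [-493,-46,-431,0,-76.1,0],
    [-493,-46,-431,0,-76.1,0],
    [-493,-46,-431,0,-76.1,0],
    [-493,-46,-431,0,-76.1,0],
    [-493,-46,-431,0,-76.1,0],
    [-493,-46,-431,0,-76.1,0]
  ],
  "claw": 60,
  "newtons": 20
}}

```text
time_s: 2.62
tool_pos: [0.5309, -0.0948, 0.2794]
tool_rot: [-90.0, -0.0, -90.0]
force: [0.1, 0.1, 0.5]
grip_width: 0.06
```

Run:
```python
from h import *
o=env.get_obs(); print({k:np.round(o[k],4) for k in ['time_s','qpos','tool_pos','tool_rot','force','grip_width']})
p,X=cloud("wrist"); cv2.imwrite("pics/wrist1.png",p[:,:,::-1])
for n in ["handle_grip","valve"]:
    print(n,[(np.round(r['point'],3).tolist(),round(r['score'],2)) for r in models.spot_in(n,"wrist")][:3])
x,y,z=X[...,0],X[...,1],X[...,2]
h=(z>.218)&(z<.232)&(np.hypot(x-.531,y+.094)<.03); print(h.sum(),X[h].mean(0) if h.any() else 0)
```

```text
{'time_s': np.float64(2.6167), 'qpos': array([ 43.7702,   6.256 , -39.1412,  93.7584,   4.0324,  81.4329,
         4.1834]), 'tool_pos': array([ 0.5309, -0.0948,  0.2794]), 'tool_rot': array([-9.00335e+01, -4.05000e-02, -9.00092e+01]), 'force': array([0.1154, 0.1182, 0.5405]), 'grip_width': np.float64(0.06)}
handle_grip [([0.532, -0.087, 0.221], 0.76)]
valve [([0.586, -0.09, 0.171], 0.9)]
773 [ 0.52932268 -0.09185362  0.22318307]
```

View pics/wrist1.png

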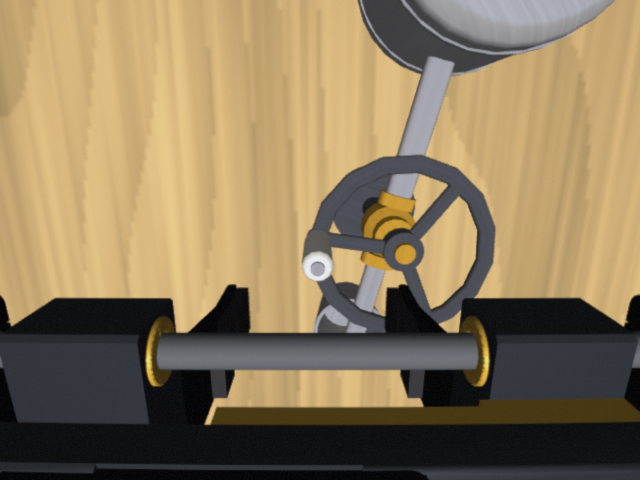

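The wrist picture shows the handle top at (317,265), centred between the jaws, and the whole wheel with its hub at (403,250). I'll use this view to refine the centre.

Run:
```python
from h import *
p,X=cloud("wrist"); x,y,z=X[...,0],X[...,1],X[...,2]
m=(z>.160)&(z<.170); q=X[m]; c=np.array([.591,-.0995])
for _ in range(3):
    rr=np.hypot(q[:,0]-c[0],q[:,1]-c[1]); k=(rr>.050)&(rr<.072); s,e=fit(q[k][:,:2]); c=s[:2]
print(s,e,k.sum(),np.median(q[k][:,2]))
h=(z>.19)&(z<.222)&(np.hypot(x-.531,y+.094)<.03); print(h.sum(), fit(X[h][:,:2],.009))
h=(z>.171)&(z<.176)&(np.hypot(x-c[0],y-c[1])<.03);print("hub",h.sum(),X[h].mean(0))
# pipe to tank between wheel and tank -> direction
h=(z>.06)&(z<.14)&(y>-.03)&(y<.02)&(np.abs(x-.61)<.05)
q=X[h];pf=np.polyfit(q[:,1],q[:,0],1);print("pipe",h.sum(),pf,np.degrees(np.arctan(pf[0])),"x at c",np.polyval(pf,c[1]))
```

```text
[ 0.58786614 -0.09910025  0.0584155 ] 0.003445463192448944 7479 0.16554727665657806
543 (array([ 0.52965807, -0.09263967,  0.06      ]), np.float64(0.000464835258122878))
hub 339 [ 0.58833326 -0.10038538  0.17255668]
pipe 2047 [0.26396263 0.61268386] 14.786676195383526 x at c 0.5865250993081809
```

{"name": "move_arm", "arguments": {
  "moves": [
    [-1,30,-1,0,0,0],
    [-1,60,-1,0,0,0],
    [-1,80,-1,0,0,0],
    [-1,90,-1,0,0,0],
    [-1,90,-1,0,0,0],
    [-1,90,-1,0,0,0]
  ]
}}

```text
time_s: 3.32
tool_pos: [0.5303, -0.0936, 0.1901]
tool_rot: [-90.0, -0.0, -90.0]
force: [0.7, 0.0, -0.2]
grip_width: 0.0595
```

{"name": "move_arm", "arguments": {
  "moves": [
    [0,0,0,0,0,0],
    [0,0,0,0,0,0],
    [0,0,0,0,0,0],
    [0,0,0,0,0,0],
    [0,0,0,0,0,0],
    [0,0,0,0,0,0],
    [0,0,0,0,0,0],
    [0,0,0,0,0,0]
  ],
  "claw": 0,
  "newtons": 25
}}

```text
time_s: 3.98
tool_pos: [0.5309, -0.0931, 0.1896]
tool_rot: [-89.9, -0.0, -90.0]
force: [2.6, -0.2, -0.6]
grip_width: 0.0173
```

Gripped at an opening of 17.3 mm. Now I'll work out the circular rows.

```bash
cat > rows.py <<'E'
import sys,numpy as np
def rows(a0,a1,step,c=None,cmd=None,hold=0,r=60.):
    # tool rows at yaw -90; if c,cmd given (mm) targets are absolute on circle
    n=int(round(abs(a1-a0)/step)); out=[]
    base=cmd if cmd is not None else np.array([r*np.cos(np.radians(a0)),r*np.sin(np.radians(a0))])
    cc=c if c is not None else np.zeros(2)
    for k in range(1,n+1):
        a=np.radians(a0+(a1-a0)*k/n); d=np.array(cc)+r*np.array([np.cos(a),np.sin(a)])-base
        out.append([round(-d[1],1),0,round(d[0],1),0,0,0])
    out+= [out[-1]]*hold
    print(out)
E
python3 -c "
from rows import *
rows(173.8,113.8,5,hold=2)"
```

```text
[[np.float64(-5.2), 0, np.float64(0.8), 0, 0, 0], [np.float64(-10.3), 0, np.float64(2.0), 0, 0, 0], [np.float64(-15.2), 0, np.float64(3.7), 0, 0, 0], [np.float64(-20.0), 0, np.float64(5.8), 0, 0, 0], [np.float64(-24.6), 0, np.float64(8.3), 0, 0, 0], [np.float64(-29.0), 0, np.float64(11.2), 0, 0, 0], [np.float64(-33.0), 0, np.float64(14.5), 0, 0, 0], [np.float64(-36.8), 0, np.float64(18.1), 0, 0, 0], [np.float64(-40.3), 0, np.float64(22.1), 0, 0, 0], [np.float64(-43.4), 0, np.float64(26.3), 0, 0, 0], [np.float64(-46.1), 0, np.float64(30.7), 0, 0, 0], [np.float64(-48.4), 0, np.float64(35.4), 0, 0, 0], [np.float64(-48.4), 0, np.float64(35.4), 0, 0, 0], [np.float64(-48.4), 0, np.float64(35.4), 0, 0, 0]]
```

{"name": "move_arm", "arguments": {
  "moves": [
    [-5,0,1,0,0,0],
    [-10,0,2,0,0,0],
    [-15,0,4,0,0,0],
    [-20,0,6,0,0,0],
    [-25,0,8,0,0,0],
    [-29,0,11,0,0,0],
    [-33,0,14.5,0,0,0],
    [-37,0,18,0,0,0],
    [-40,0,22,0,0,0],
    [-43.5,0,26.5,0,0,0],
    [-46,0,30.5,0,0,0],
    [-48.5,0,35.5,0,0,0],
    [-48.5,0,35.5,0,0,0],
    [-48.5,0,35.5,0,0,0]
  ]
}}

```text
time_s: 5.15
tool_pos: [0.5666, -0.0462, 0.1897]
tool_rot: [-89.9, -0.1, -90.0]
force: [3.9, -5.1, -1.5]
grip_width: 0.0172
```

Run:
```python
from h import *
o=env.get_obs(); print({k:np.round(o[k],4) for k in ['time_s','qpos','tool_pos','tool_rot','force','grip_width']})
p,X=cloud("wrist"); cv2.imwrite("pics/wrist2.png",p[:,:,::-1])
p,X=cloud("scene"); cv2.imwrite("pics/scene2.png",cv2.resize(p[150:350,150:400,::-1],None,fx=3,fy=3))
```

```text
{'time_s': np.float64(5.15), 'qpos': array([ 37.4744,  13.7207, -40.7736,  97.3229,   9.5107,  72.3604,
        -5.4207]), 'tool_pos': array([ 0.5666, -0.0462,  0.1897]), 'tool_rot': array([-89.9231,  -0.1453, -90.045 ]), 'force': array([ 3.9001, -5.1078, -1.5029]), 'grip_width': np.float64(0.0172)}
```

View pics/wrist2.png

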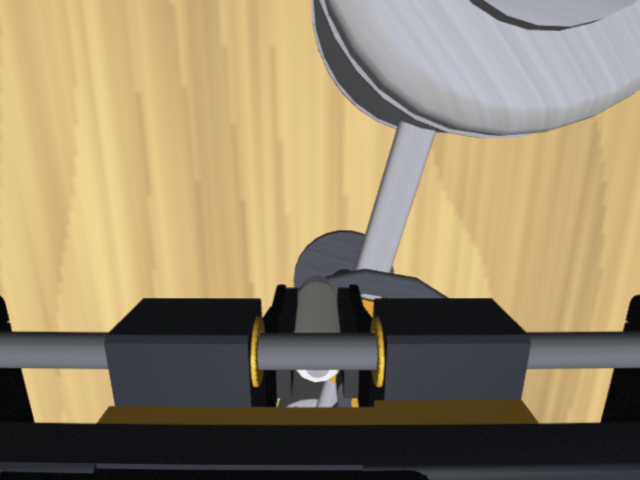

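View pics/scene2.png

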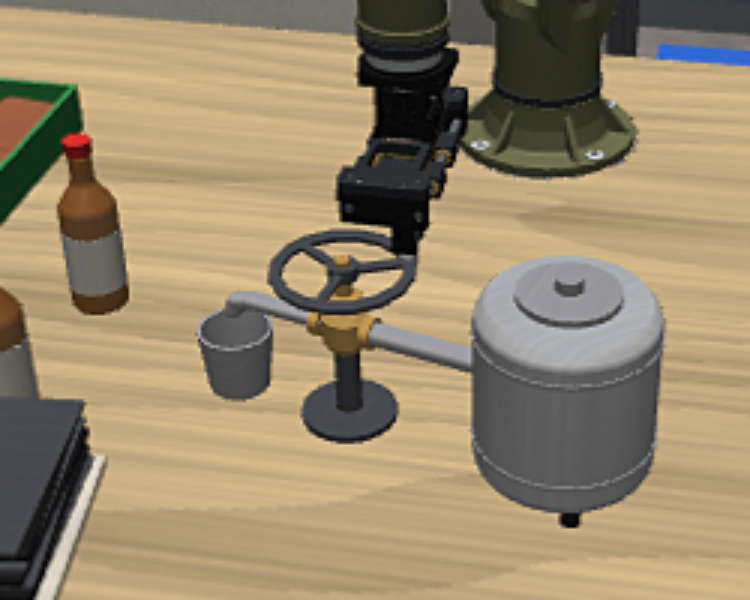

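The handle is still held (white top at (318,372), between the fingers) and the wheel turns with it. The force is only about 6 N, so I'll continue.

```bash
sed -i 's/print(out)/print([[float(v) for v in o] for o in out])/' rows.py; python3 -c "
from rows import *
rows(113.8,13.8,5)
rows(13.8,-81.2,5)"
```

```text
[[-1.9, 0.0, 4.9, 0.0, 0.0, 0.0], [-3.4, 0.0, 9.9, 0.0, 0.0, 0.0], [-4.4, 0.0, 15.0, 0.0, 0.0, 0.0], [-5.0, 0.0, 20.2, 0.0, 0.0, 0.0], [-5.1, 0.0, 25.5, 0.0, 0.0, 0.0], [-4.8, 0.0, 30.7, 0.0, 0.0, 0.0], [-4.0, 0.0, 35.9, 0.0, 0.0, 0.0], [-2.7, 0.0, 41.0, 0.0, 0.0, 0.0], [-1.0, 0.0, 45.9, 0.0, 0.0, 0.0], [1.1, 0.0, 50.7, 0.0, 0.0, 0.0], [3.6, 0.0, 55.3, 0.0, 0.0, 0.0], [6.5, 0.0, 59.6, 0.0, 0.0, 0.0], [9.8, 0.0, 63.7, 0.0, 0.0, 0.0], [13.4, 0.0, 67.5, 0.0, 0.0, 0.0], [17.3, 0.0, 71.0, 0.0, 0.0, 0.0], [21.5, 0.0, 74.1, 0.0, 0.0, 0.0], [26.0, 0.0, 76.8, 0.0, 0.0, 0.0], [30.7, 0.0, 79.1, 0.0, 0.0, 0.0], [35.6, 0.0, 81.0, 0.0, 0.0, 0.0], [40.6, 0.0, 82.5, 0.0, 0.0, 0.0]]
[[5.1, 0.0, 1.0, 0.0, 0.0, 0.0], [10.3, 0.0, 1.6, 0.0, 0.0, 0.0], [15.6, 0.0, 1.7, 0.0, 0.0, 0.0], [20.8, 0.0, 1.4, 0.0, 0.0, 0.0], [26.0, 0.0, 0.6, 0.0, 0.0, 0.0], [31.1, 0.0, -0.7, 0.0, 0.0, 0.0], [36.0, 0.0, -2.3, 0.0, 0.0, 0.0], [40.8, 0.0, -4.4, 0.0, 0.0, 0.0], [45.4, 0.0, -6.9, 0.0, 0.0, 0.0], [49.7, 0.0, -9.9, 0.0, 0.0, 0.0], [53.8, 0.0, -13.1, 0.0, 0.0, 0.0], [57.6, 0.0, -16.7, 0.0, 0.0, 0.0], [61.1, 0.0, -20.7, 0.0, 0.0, 0.0], [64.2, 0.0, -24.9, 0.0, 0.0, 0.0], [66.9, 0.0, -29.4, 0.0, 0.0, 0.0], [69.2, 0.0, -34.1, 0.0, 0.0, 0.0], [71.1, 0.0, -38.9, 0.0, 0.0, 0.0], [72.6, 0.0, -44.0, 0.0, 0.0, 0.0], [73.6, 0.0, -49.1, 0.0, 0.0, 0.0]]
```

{"name": "move_arm", "arguments": {
  "moves": [
    [-2,0,5,0,0,0],
    [-3.5,0,10,0,0,0],
    [-4.5,0,15,0,0,0],
    [-5,0,20,0,0,0],
    [-5,0,25.5,0,0,0],
    [-5,0,30.5,0,0,0],
    [-4,0,36,0,0,0],
    [-2.5,0,41,0,0,0],
    [-1,0,46,0,0,0],
    [1,0,50.5,0,0,0],
    [3.5,0,55.5,0,0,0],
    [6.5,0,59.5,0,0,0],
    [10,0,63.5,0,0,0],
    [13.5,0,67.5,0,0,0],
    [17.5,0,71,0,0,0],
    [21.5,0,74,0,0,0],
    [26,0,77,0,0,0],
    [30.5,0,79,0,0,0],
    [35.5,0,81,0,0,0],
    [40.5,0,82.5,0,0,0]
  ]
}}

```text
time_s: 6.92
tool_pos: [0.6479, -0.084, 0.1896]
tool_rot: [-90.1, 0.1, -89.9]
force: [-4.3, 1.5, 4.2]
grip_width: 0.0172
```

Run:
```python
from h import *
o=env.get_obs(); print({k:np.round(o[k],4) for k in ['time_s','qpos','tool_pos','tool_rot','force','grip_width']})
```

```text
{'time_s': np.float64(6.9167), 'qpos': array([ 34.0503,  24.6026, -38.3748,  84.8342,  15.3722,  75.9892,
        -5.4461]), 'tool_pos': array([ 0.6479, -0.084 ,  0.1896]), 'tool_rot': array([-9.00714e+01,  7.22000e-02, -8.99165e+01]), 'force': array([-4.2952,  1.5374,  4.1924]), 'grip_width': np.float64(0.0172)}
```

{"name": "move_arm", "arguments": {
  "moves": [
    [5,0,1,0,0,0],
    [10,0,1.5,0,0,0],
    [15.5,0,1.5,0,0,0],
    [21,0,1.5,0,0,0],
    [26,0,0.5,0,0,0],
    [31,0,-0.5,0,0,0],
    [36,0,-2.5,0,0,0],
    [41,0,-4.5,0,0,0],
    [45.5,0,-7,0,0,0],
    [49.5,0,-10,0,0,0],
    [54,0,-13,0,0,0],
    [57.5,0,-16.5,0,0,0],
    [61,0,-20.5,0,0,0],
    [64,0,-25,0,0,0],
    [67,0,-29.5,0,0,0],
    [69,0,-34,0,0,0],
    [71,0,-39,0,0,0],
    [72.5,0,-44,0,0,0],
    [73.5,0,-49,0,0,0]
  ]
}}

```text
time_s: 8.5
tool_pos: [0.5984, -0.1608, 0.1897]
tool_rot: [-90.0, -0.1, -90.1]
force: [2.7, -3.1, 1.9]
grip_width: 0.0171
```

Run:
```python
from h import *
o=env.get_obs(); print({k:np.round(o[k],4) for k in ['time_s','qpos','tool_pos','tool_rot','force','grip_width']})
from rows import *
rows(-81.2,-110.2,3)
```

```text
{'time_s': np.float64(8.5), 'qpos': array([ 42.733 ,  19.9878, -37.5786,  90.0674,  12.6607,  74.2127,
         3.2733]), 'tool_pos': array([ 0.5984, -0.1608,  0.1897]), 'tool_rot': array([-90.0045,  -0.1441, -90.0922]), 'force': array([ 2.6564, -3.1123,  1.8585]), 'grip_width': np.float64(0.0171)}
[[0.4, 0.0, -3.0, 0.0, 0.0, 0.0], [0.6, 0.0, -6.0, 0.0, 0.0, 0.0], [0.7, 0.0, -9.1, 0.0, 0.0, 0.0], [0.6, 0.0, -12.1, 0.0, 0.0, 0.0], [0.4, 0.0, -15.1, 0.0, 0.0, 0.0], [0.0, 0.0, -18.2, 0.0, 0.0, 0.0], [-0.5, 0.0, -21.1, 0.0, 0.0, 0.0], [-1.2, 0.0, -24.1, 0.0, 0.0, 0.0], [-2.0, 0.0, -27.0, 0.0, 0.0, 0.0], [-3.0, 0.0, -29.9, 0.0, 0.0, 0.0]]
```

{"name": "move_arm", "arguments": {
  "moves": [
    [0.5,0,-3,0,0,0],
    [0.5,0,-6,0,0,0],
    [0.5,0,-9,0,0,0],
    [0.5,0,-12,0,0,0],
    [0.5,0,-15,0,0,0],
    [0,0,-18,0,0,0],
    [-0.5,0,-21,0,0,0],
    [-1,0,-24,0,0,0],
    [-1,0,-24,0,0,0],
    [-1,0,-24,0,0,0],
    [-1,0,-24,0,0,0]
  ]
}}

```text
time_s: 9.42
tool_pos: [0.5753, -0.1594, 0.1897]
tool_rot: [-89.9, -0.1, -90.1]
force: [4.8, -5.7, 1.1]
grip_width: 0.0173
```

{"name": "move_arm", "arguments": {
  "moves": [
    [-0.5,0,-2,0,0,0],
    [-1,0,-3,0,0,0],
    [-1,0,-3,0,0,0],
    [-1,0,-3,0,0,0]
  ]
}}

```text
time_s: 9.75
tool_pos: [0.5751, -0.1593, 0.1898]
tool_rot: [-89.5, -0.2, -90.1]
force: [12.9, -7.9, -4.6]
grip_width: 0.0173
```

{"name": "move_arm", "arguments": {
  "moves": [
    [-0.5,0,-2,0,0,0],
    [-1,0,-3,0,0,0],
    [-1,0,-3,0,0,0],
    [-1,0,-3,0,0,0],
    [-1,0,-3,0,0,0],
    [-1,0,-3,0,0,0]
  ]
}}

```text
time_s: 10.25
tool_pos: [0.5748, -0.1592, 0.1899]
tool_rot: [-89.2, -0.3, -90.1]
force: [22.0, -11.0, -11.1]
grip_width: 0.0174
```

Run:
```python
from h import *
o=env.get_obs(); print({k:np.round(o[k],4) for k in ['time_s','qpos','tool_pos','tool_rot','force','grip_width']})
p,X=cloud("scene"); cv2.imwrite("pics/scene3.png",cv2.resize(p[150:350,150:400,::-1],None,fx=3,fy=3))
p,X=cloud("wrist"); cv2.imwrite("pics/wrist3.png",p[:,:,::-1])
```

```text
{'time_s': np.float64(10.25), 'qpos': array([ 44.9727,  16.3421, -38.0416,  94.1533,  10.6395,  72.2648,
         4.8624]), 'tool_pos': array([ 0.5748, -0.1592,  0.1899]), 'tool_rot': array([-89.1729,  -0.2619, -90.088 ]), 'force': array([ 21.9591, -11.0362, -11.1379]), 'grip_width': np.float64(0.0174)}
```

View pics/scene3.png

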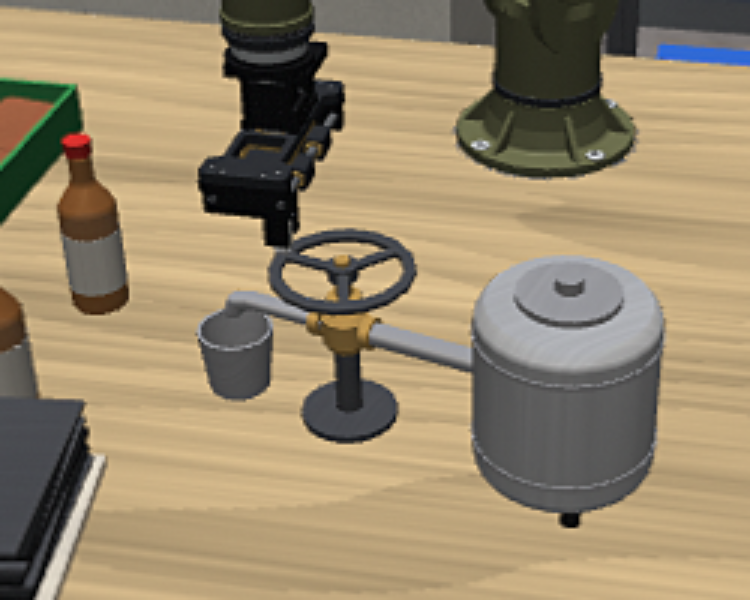

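View pics/wrist3.png

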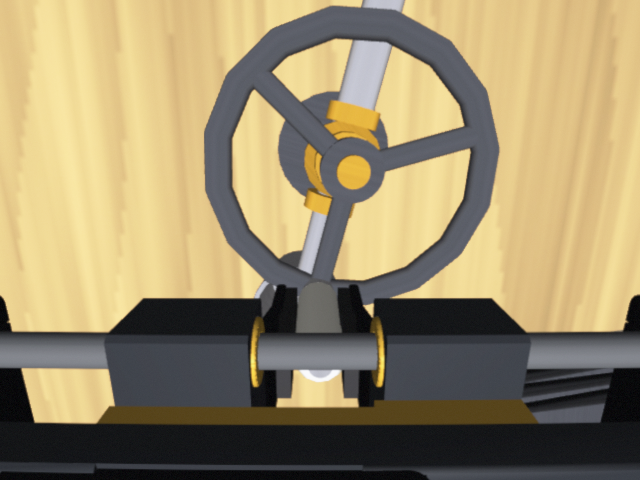

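The valve is closed. The position held still against a rising push (22 N), and the handle spoke points straight along the spout, away from the tank. Next: the anticlockwise rows, with the circle refined from the measured points.

Run:
```python
from h import *
q=np.array([(.5309,-.0931),( .5666,-.0462),(.6479,-.084),(.5984,-.1608),(.5753,-.1594)])
print(fit(q),fit(q,.06))
from rows import *
c=np.array([590.,-100.])
print(np.degrees(np.arctan2(-159.3+100,575.0-590)))
rows(-104.8,-9.8,5,c,np.array([568.5,-155.5]))
for a in (-9.8,90.2,190.2,290.2,390.2,490.2): rows(a,a+100,5)
```

```text
(array([ 0.59039649, -0.10130014,  0.0600385 ]), np.float64(1.4205661928965375e-05)) (array([ 0.59038618, -0.10130882,  0.06      ]), np.float64(1.6780988523568745e-05))
-104.1952717893666
[[3.6, 0.0, 11.3, 0.0, 0.0, 0.0], [4.3, 0.0, 16.5, 0.0, 0.0, 0.0], [4.5, 0.0, 21.7, 0.0, 0.0, 0.0], [4.3, 0.0, 26.9, 0.0, 0.0, 0.0], [3.6, 0.0, 32.1, 0.0, 0.0, 0.0], [2.4, 0.0, 37.2, 0.0, 0.0, 0.0], [0.8, 0.0, 42.2, 0.0, 0.0, 0.0], [-1.2, 0.0, 47.0, 0.0, 0.0, 0.0], [-3.6, 0.0, 51.7, 0.0, 0.0, 0.0], [-6.5, 0.0, 56.1, 0.0, 0.0, 0.0], [-9.7, 0.0, 60.2, 0.0, 0.0, 0.0], [-13.2, 0.0, 64.1, 0.0, 0.0, 0.0], [-17.1, 0.0, 67.6, 0.0, 0.0, 0.0], [-21.3, 0.0, 70.8, 0.0, 0.0, 0.0], [-25.7, 0.0, 73.6, 0.0, 0.0, 0.0], [-30.3, 0.0, 76.0, 0.0, 0.0, 0.0], [-35.2, 0.0, 78.0, 0.0, 0.0, 0.0], [-40.2, 0.0, 79.5, 0.0, 0.0, 0.0], [-45.3, 0.0, 80.6, 0.0, 0.0, 0.0]]
[[-5.2, 0.0, 0.7, 0.0, 0.0, 0.0], [-10.4, 0.0, 0.9, 0.0, 0.0, 0.0], [-15.7, 0.0, 0.6, 0.0, 0.0, 0.0], [-20.8, 0.0, -0.1, 0.0, 0.0, 0.0], [-25.9, 0.0, -1.2, 0.0, 0.0, 0.0], [-30.9, 0.0, -2.8, 0.0, 0.0, 0.0], [-35.8, 0.0, -4.8, 0.0, 0.0, 0.0], [-40.4, 0.0, -7.3, 0.
[... 3220 characters left out ...]
, 0.0]]
[[3.5, 0.0, -3.8, 0.0, 0.0, 0.0], [7.4, 0.0, -7.4, 0.0, 0.0, 0.0], [11.6, 0.0, -10.5, 0.0, 0.0, 0.0], [16.0, 0.0, -13.3, 0.0, 0.0, 0.0], [20.7, 0.0, -15.7, 0.0, 0.0, 0.0], [25.5, 0.0, -17.7, 0.0, 0.0, 0.0], [30.5, 0.0, -19.3, 0.0, 0.0, 0.0], [35.6, 0.0, -20.4, 0.0, 0.0, 0.0], [40.8, 0.0, -21.1, 0.0, 0.0, 0.0], [46.0, 0.0, -21.3, 0.0, 0.0, 0.0], [51.3, 0.0, -21.0, 0.0, 0.0, 0.0], [56.5, 0.0, -20.3, 0.0, 0.0, 0.0], [61.6, 0.0, -19.2, 0.0, 0.0, 0.0], [66.5, 0.0, -17.6, 0.0, 0.0, 0.0], [71.4, 0.0, -15.6, 0.0, 0.0, 0.0], [76.0, 0.0, -13.1, 0.0, 0.0, 0.0], [80.4, 0.0, -10.3, 0.0, 0.0, 0.0], [84.6, 0.0, -7.1, 0.0, 0.0, 0.0], [88.4, 0.0, -3.6, 0.0, 0.0, 0.0], [91.9, 0.0, 0.3, 0.0, 0.0, 0.0]]
```

{"name": "move_arm", "arguments": {
  "moves": [
    [3.5,0,11.5,0,0,0],
    [4.5,0,16.5,0,0,0],
    [4.5,0,21.5,0,0,0],
    [4.5,0,27,0,0,0],
    [3.5,0,32,0,0,0],
    [2.5,0,37,0,0,0],
    [1,0,42,0,0,0],
    [-1,0,47,0,0,0],
    [-3.5,0,51.5,0,0,0],
    [-6.5,0,56,0,0,0],
    [-9.5,0,60,0,0,0],
    [-13,0,64,0,0,0],
    [-17,0,67.5,0,0,0],
    [-21.5,0,71,0,0,0],
    [-25.5,0,73.5,0,0,0],
    [-30.5,0,76,0,0,0],
    [-35,0,78,0,0,0],
    [-40,0,79.5,0,0,0],
    [-45.5,0,80.5,0,0,0]
  ]
}}

```text
time_s: 11.93
tool_pos: [0.6499, -0.109, 0.1896]
tool_rot: [-90.0, 0.0, -90.0]
force: [2.0, -2.5, 4.7]
grip_width: 0.0171
```

{"name": "move_arm", "arguments": {
  "moves": [
    [-5,0,0.5,0,0,0],
    [-10.5,0,1,0,0,0],
    [-15.5,0,0.5,0,0,0],
    [-21,0,0,0,0,0],
    [-26,0,-1,0,0,0],
    [-31,0,-3,0,0,0],
    [-36,0,-5,0,0,0],
    [-40.5,0,-7.5,0,0,0],
    [-45,0,-10,0,0,0],
    [-49,0,-13.5,0,0,0],
    [-53,0,-17,0,0,0],
    [-56.5,0,-20.5,0,0,0],
    [-59.5,0,-25,0,0,0],
    [-62.5,0,-29.5,0,0,0],
    [-64.5,0,-34,0,0,0],
    [-66.5,0,-39,0,0,0],
    [-68,0,-44,0,0,0],
    [-69.5,0,-49,0,0,0],
    [-70,0,-54,0,0,0],
    [-70,0,-59.5,0,0,0]
  ]
}}

```text
time_s: 13.6
tool_pos: [0.5901, -0.0413, 0.1896]
tool_rot: [-89.9, -0.1, -90.0]
force: [2.3, -5.9, 3.8]
grip_width: 0.0172
```

{"name": "move_arm", "arguments": {
  "moves": [
    [0,0,-5,0,0,0],
    [1,0,-10.5,0,0,0],
    [2,0,-15.5,0,0,0],
    [3.5,0,-20.5,0,0,0],
    [5.5,0,-25.5,0,0,0],
    [8,0,-30,0,0,0],
    [11,0,-34.5,0,0,0],
    [14,0,-38.5,0,0,0],
    [17.5,0,-42.5,0,0,0],
    [21.5,0,-46,0,0,0],
    [26,0,-49,0,0,0],
    [30,0,-52,0,0,0],
    [35,0,-54,0,0,0],
    [39.5,0,-56,0,0,0],
    [44.5,0,-58,0,0,0],
    [50,0,-59,0,0,0],
    [55,0,-59.5,0,0,0],
    [60,0,-60,0,0,0],
    [65.5,0,-59.5,0,0,0],
    [70.5,0,-59,0,0,0]
  ]
}}

```text
time_s: 15.27
tool_pos: [0.531, -0.1102, 0.1896]
tool_rot: [-90.0, 0.0, -90.0]
force: [2.1, 3.6, 4.3]
grip_width: 0.0174
```

{"name": "move_arm", "arguments": {
  "moves": [
    [5,0,1,0,0,0],
    [10,0,2.5,0,0,0],
    [15,0,5,0,0,0],
    [19.5,0,7,0,0,0],
    [24,0,10,0,0,0],
    [28,0,13,0,0,0],
    [32,0,17,0,0,0],
    [35.5,0,20.5,0,0,0],
    [38.5,0,25,0,0,0],
    [41.5,0,29,0,0,0],
    [44,0,34,0,0,0],
    [46,0,38.5,0,0,0],
    [47.5,0,43.5,0,0,0],
    [48.5,0,49,0,0,0],
    [49,0,54,0,0,0],
    [49.5,0,59.5,0,0,0],
    [49,0,64.5,0,0,0],
    [48.5,0,69.5,0,0,0],
    [47.5,0,75,0,0,0],
    [45.5,0,80,0,0,0]
  ]
}}

```text
time_s: 16.93
tool_pos: [0.6101, -0.1581, 0.1895]
tool_rot: [-90.2, -0.1, -90.1]
force: [-2.8, -0.4, 7.2]
grip_width: 0.0171
```

Run:
```python
from h import *
o=env.get_obs(); print({k:np.round(o[k],4) for k in ['time_s','qpos','tool_pos','tool_rot','force','grip_width']})
p,X=cloud("scene"); cv2.imwrite("pics/scene4.png",cv2.resize(p[150:350,150:400,::-1],None,fx=3,fy=3))
```

```text
{'time_s': np.float64(16.9333), 'qpos': array([ 40.6907,  21.2304, -36.3008,  88.3663,  12.99  ,  74.8066,
         2.7084]), 'tool_pos': array([ 0.6101, -0.1581,  0.1895]), 'tool_rot': array([-90.1887,  -0.1295, -90.0831]), 'force': array([-2.8228, -0.4138,  7.1634]), 'grip_width': np.float64(0.0171)}
```

View pics/scene4.png

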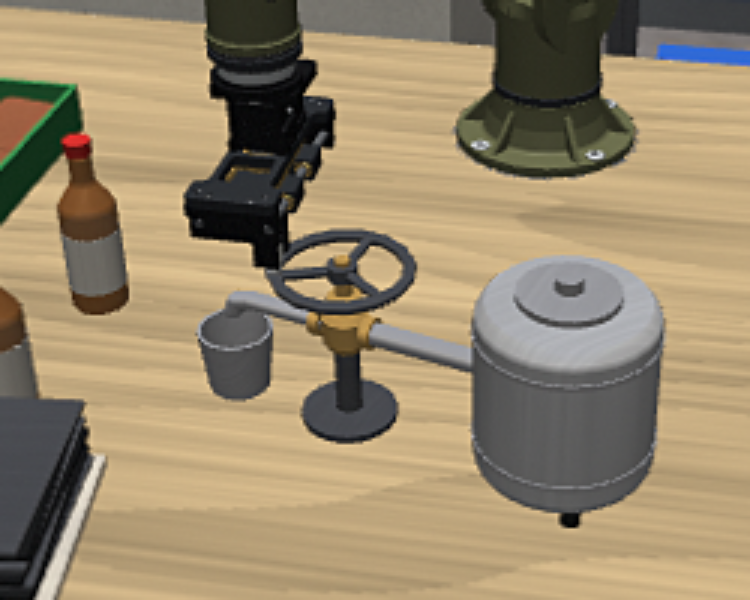

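The wheel has gone just past one turn. The jug and the visible bottle haven't moved, and the finger is at the handle (268,255). Second turn.

{"name": "move_arm", "arguments": {
  "moves": [
    [-2,0,5,0,0,0],
    [-4.5,0,9.5,0,0,0],
    [-7.5,0,14,0,0,0],
    [-10.5,0,18,0,0,0],
    [-14,0,22,0,0,0],
    [-18,0,25.5,0,0,0],
    [-22,0,28.5,0,0,0],
    [-26.5,0,31.5,0,0,0],
    [-31,0,33.5,0,0,0],
    [-36,0,35.5,0,0,0],
    [-41,0,37.5,0,0,0],
    [-46,0,38.5,0,0,0],
    [-51.5,0,39,0,0,0],
    [-56.5,0,39.5,0,0,0],
    [-61.5,0,39,0,0,0],
    [-67,0,38.5,0,0,0],
    [-72,0,37,0,0,0],
    [-77,0,35.5,0,0,0],
    [-82,0,33.5,0,0,0],
    [-86.5,0,31,0,0,0]
  ]
}}

```text
time_s: 18.65
tool_pos: [0.6422, -0.0711, 0.1896]
tool_rot: [-90.0, -0.1, -90.1]
force: [1.3, -2.5, 5.6]
grip_width: 0.0177
```

{"name": "move_arm", "arguments": {
  "moves": [
    [-4.5,0,-3,0,0,0],
    [-8.5,0,-6,0,0,0],
    [-12.5,0,-9.5,0,0,0],
    [-16,0,-13.5,0,0,0],
    [-19,0,-17.5,0,0,0],
    [-22,0,-22,0,0,0],
    [-24.5,0,-26.5,0,0,0],
    [-26.5,0,-31.5,0,0,0],
    [-28,0,-36.5,0,0,0],
    [-29,0,-41.5,0,0,0],
    [-29.5,0,-47,0,0,0],
    [-30,0,-52,0,0,0],
    [-29.5,0,-57.5,0,0,0],
    [-29,0,-62.5,0,0,0],
    [-27.5,0,-67.5,0,0,0],
    [-26,0,-72.5,0,0,0],
    [-24,0,-77.5,0,0,0],
    [-21.5,0,-82,0,0,0],
    [-19,0,-86.5,0,0,0],
    [-15.5,0,-90.5,0,0,0]
  ]
}}

```text
time_s: 20.32
tool_pos: [0.5522, -0.0549, 0.1896]
tool_rot: [-89.9, -0.0, -90.0]
force: [5.6, -3.0, 2.8]
grip_width: 0.0174
```

{"name": "move_arm", "arguments": {
  "moves": [
    [3.5,0,-4,0,0,0],
    [7.5,0,-7.5,0,0,0],
    [11.5,0,-10.5,0,0,0],
    [16,0,-13.5,0,0,0],
    [20.5,0,-15.5,0,0,0],
    [25.5,0,-17.5,0,0,0],
    [30.5,0,-19.5,0,0,0],
    [35.5,0,-20.5,0,0,0],
    [41,0,-21,0,0,0],
    [46,0,-21.5,0,0,0],
    [51.5,0,-21,0,0,0],
    [56.5,0,-20.5,0,0,0],
    [61.5,0,-19,0,0,0],
    [66.5,0,-17.5,0,0,0],
    [71.5,0,-15.5,0,0,0],
    [76,0,-13,0,0,0],
    [80.5,0,-10.5,0,0,0],
    [84.5,0,-7,0,0,0],
    [88.5,0,-3.5,0,0,0],
    [92,0,0.5,0,0,0]
  ]
}}

```text
time_s: 21.98
tool_pos: [0.5507, -0.1464, 0.1895]
tool_rot: [-90.2, 0.0, -90.0]
force: [-2.3, 1.6, 8.8]
grip_width: 0.0172
```

Run:
```python
from h import *
from rows import *
o=env.get_obs(); print({k:np.round(o[k],4) for k in ['time_s','tool_pos','tool_rot','force','grip_width']})
rows(590.2,615.2,3.125)
```

```text
{'time_s': np.float64(21.9833), 'tool_pos': array([ 0.5507, -0.1464,  0.1895]), 'tool_rot': array([-9.02257e+01,  5.50000e-03, -9.00070e+01]), 'force': array([-2.2935,  1.5553,  8.7826]), 'grip_width': np.float64(0.0172)}
[[2.0, 0.0, 2.6, 0.0, 0.0, 0.0], [3.9, 0.0, 5.2, 0.0, 0.0, 0.0], [5.6, 0.0, 8.0, 0.0, 0.0, 0.0], [7.2, 0.0, 10.9, 0.0, 0.0, 0.0], [8.6, 0.0, 13.8, 0.0, 0.0, 0.0], [9.9, 0.0, 16.9, 0.0, 0.0, 0.0], [11.0, 0.0, 19.9, 0.0, 0.0, 0.0], [11.9, 0.0, 23.1, 0.0, 0.0, 0.0]]
```

{"name": "move_arm", "arguments": {
  "moves": [
    [2,0,2.5,0,0,0],
    [4,0,5,0,0,0],
    [5.5,0,8,0,0,0],
    [7,0,11,0,0,0],
    [8.5,0,14,0,0,0],
    [10,0,17,0,0,0],
    [11,0,20,0,0,0],
    [12,0,23,0,0,0],
    [12,0,24,0,0,0],
    [12,0,24,0,0,0],
    [12,0,24,0,0,0],
    [12,0,24,0,0,0],
    [12,0,24,0,0,0],
    [12,0,24,0,0,0]
  ]
}}

```text
time_s: 23.15
tool_pos: [0.5748, -0.1594, 0.1895]
tool_rot: [-90.2, -0.1, -90.0]
force: [-0.5, -0.7, 6.8]
grip_width: 0.0175
```

Run:
```python
from h import *
o=env.get_obs(); print({k:np.round(o[k],4) for k in ['time_s','joint_velocities','tool_pos','tool_rot','force','grip_width']})
p,X=cloud("wrist"); cv2.imwrite("pics/wrist5.png",p[:,:,::-1])
p,X=cloud("scene"); cv2.imwrite("pics/scene5.png",cv2.resize(p[150:350,100:350,::-1],None,fx=3,fy=3))
a=cv2.imread("pics/wrist3.png"); b=cv2.imread("pics/wrist5.png")
g=[cv2.cvtColor(i[0:290,180:520],cv2.COLOR_BGR2GRAY).astype(np.float32) for i in (a,b)]
print(np.abs(g[0]-g[1]).mean(), cv2.phaseCorrelate(*g))
o=env.get_obs(); print({k:np.round(o[k],4) for k in ['time_s','tool_pos','force']})
```

```text
{'time_s': np.float64(23.15), 'joint_velocities': array([-0.0486,  0.052 ,  0.0373, -0.0098,  0.0898, -0.0095, -0.0031]), 'tool_pos': array([ 0.5748, -0.1594,  0.1895]), 'tool_rot': array([-9.01767e+01, -7.61000e-02, -9.00461e+01]), 'force': array([-0.5299, -0.7201,  6.7734]), 'grip_width': np.float64(0.0175)}
8.296917 ((1.932282225629109, 0.10058955082868692), 1.043959289903994)
{'time_s': np.float64(23.25), 'tool_pos': array([ 0.5748, -0.1594,  0.1896]), 'force': array([-1.7497, -0.4471,  6.1934])}
```

View pics/wrist5.png

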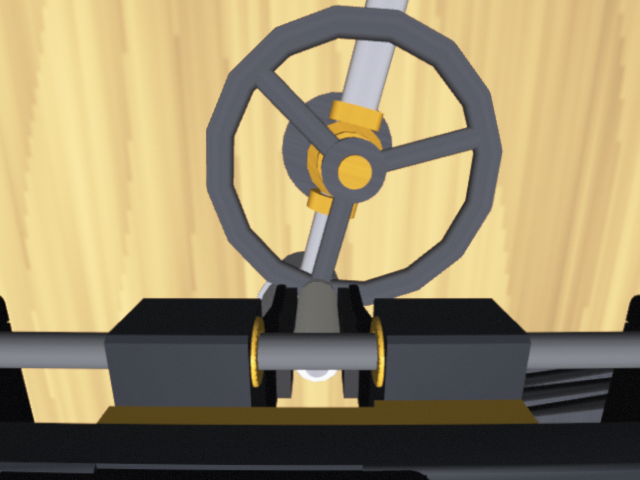

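View pics/scene5.png

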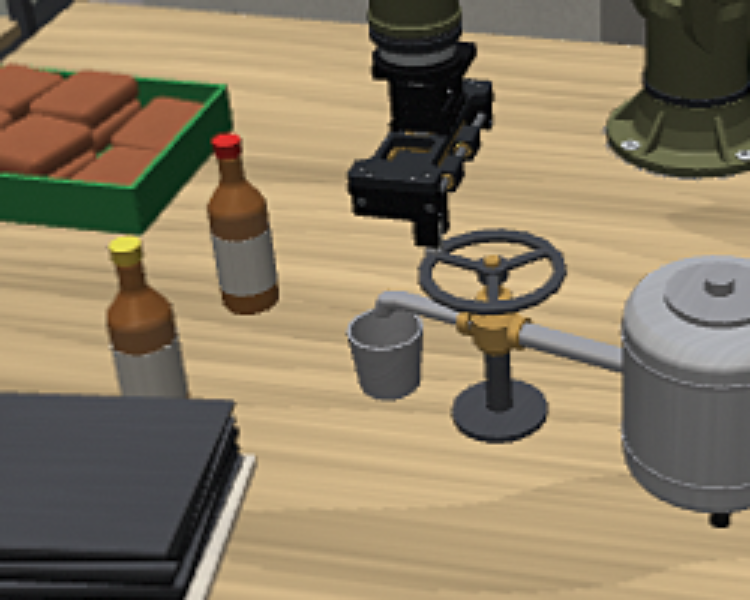

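The picture matches the one at the stop: same spoke directions, and the handle is between the pads. The measured TCP is within 0.3 mm of the stop position, two turns on. I'll settle briefly, then hand in.

{"name": "move_arm", "arguments": {
  "moves": [
    [0,0,0,0,0,0],
    [0,0,0,0,0,0],
    [0,0,0,0,0,0],
    [0,0,0,0,0,0],
    [0,0,0,0,0,0],
    [0,0,0,0,0,0]
  ]
}}

```text
time_s: 23.75
tool_pos: [0.5748, -0.1594, 0.1896]
tool_rot: [-90.2, -0.1, -90.0]
force: [-1.2, -0.7, 7.7]
grip_width: 0.0174
```

Run:
```python
from h import *
o=env.get_obs(); print({k:np.round(o[k],4) for k in ['time_s','tool_pos','force','grip_width']})
print(job.sign_off())
```

```text
{'time_s': np.float64(23.75), 'tool_pos': array([ 0.5748, -0.1594,  0.1896]), 'force': array([-1.2053, -0.6982,  7.6519]), 'grip_width': np.float64(0.0174)}
the job is handed in; nothing more can be done
None
```

The valve was closed onto its stop, then backed off two full turns. I handed the job in at 23.75 s with the gripper still holding the handle.

- **Closing:** I gripped the handle and turned the wheel about 279° clockwise. At the stop the handle stayed put (within about 0.5 mm) while the push was raised to about 22 N. The handle's spoke pointed along the spout, straight away from the tank.
- **Backing off:** I turned it 720° anticlockwise. The final tool position, (0.5748, -0.1594), is within 0.3 mm of the one at the stop. The wrist picture shows the same spoke directions as at the stop.
- **Final hold:** The finger opening is 17.4 mm with the grip set to 25 N, and the tool position did not change over the last 0.6 s. A steady vertical force of about 7 to 8 N remains at the wrist.
- **Other objects:** In the last scene picture the jug and both bottles look unmoved. The tin was outside the cropped view, and the arm never went near it.

No check failed or disagreed. The valve angle itself can't be read directly, so the two turns rest on the tool position and the pictures.

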